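Fit the stop sleeve on the leaning press post and lock it

ROBOT

A 6-joint arm with a two-finger parallel gripper is mounted at the origin on the work surface. World frame = base frame: x ahead of the robot, y to its left, z up, the work surface at z = 0. Lengths are in m, angles in rad, forces in N, time in s.
With the tool pointing down it reaches from about 0.375 to 0.975 m from the base axis. Payload 3.8 kg.
Tool frame: the origin (TCP) lies midway between the tips of the shut fingers; the grasp point (between the pads) lies 19 mm behind it; z points along the fingers, y is the direction in which the jaws open and shut (so a half turn about z gives the same grasp; the last joint's range is limited). The gripper opens to 85 mm and grips with 20 to 120 N. Pads are 22 mm wide; open, the fingers measure 114 mm over their backs; the gripper's body (76 mm by 85 mm) begins 54 mm behind the grasp point. The pads swing forward as they close: fully open they stand 13 mm farther back than shut.
Start: joints at [-1.151, 0.264, 1.604, -0, 1.274, -0.037], TCP at [0.298, -0.606, 0.231] pointing down, gripper open.
Joint ranges: [-2.63, 2.63], [-0.94, 2.18], [0.31, 2.57], [-1.31, 4.45], [0, 2.66], [-2.55, 2.55]. Speed limits (rad/s): [2.57, 2.57, 3.14, 3.14, 3.14, 3.14].

INTERFACE

Orientations are given as a rotation vector (axis times angle).
In Python, from workcell import bot gives the robot as it stands. The module is installed in compiled form; this text tells all that it offers.
- The arm moves only by the tool play_rows, never from a script. Its argument "series" is a list of rows, each an object with "translation": the shift along the tool's x, y, z in m, a list of three; "spin": the turn about the tool's z in units of 5 degrees (1.0 is 5 degrees). In form: [{"translation": [dx, dy, dz], "spin": spin}, ...]. A call has 1 to 5 rows; each row shifts and turns the commanded pose from where the row before left it, along the tool's axes as they then stand; what a row does not reach is not made up. A row lasts 1/10 s, in which the tool goes at most 50 mm and 8.59 degrees, less where a joint would pass 70% of its speed; a pose out of reach is approached as far as the arm can. A call is refused whole if a number of a shift passes 0.05 or a number of a turn 1, either way. A call with a gripper value outside its range is refused whole. "jaw" is the gripper's target within -1 to 1 (fully open at 1, half-way at 0, shut at -1), set as the call begins (left out, the last holds). The fingers move at their own pace and stop on an object; "force" is the grip in N (left out, the last holds). Time passes only in rows, so rows that do not move let the fingers close. It gives the time, the measured TCP pose, the force and the opening at its end, in the units of the state.
- bot.read_state(): the state, without advancing time (a new reading comes with each control period).
- bot.read_camera(name): name is "scene" or "top" or "wrist"; returns the picture (400x640x3 uint8, blue, green, red); there is no depth.
- bot.get_calibration(name): a dict with "fov_y" (degrees; the focal length in pixels is half the picture's height over the tangent of half this angle, whatever the lens; pixels are square), "cx", "cy" (the principal point, pixels), "k1" (the pictures are not rectified: a ray, as slopes to the right and down, at radius r is drawn at 1 + k1 r^2 times it, then the intrinsics apply), "R" (3x3) and "t" (3): a world point X has camera coordinates R X + t. Camera axes: x right, y down, z forward; pixel columns grow to the right and rows downward; lengths in m; the calibration is good to about 2 mm. A picture is of the moment at which its call begins: read the wrist's pose just before it. get_calibration takes no time and is no camera call; for the wrist camera it gives the pose at the moment of the call.
- bot.finish_job(): hands the job in, once; it reports no verdict.
The state is a dict: "time": time; "q": joint angles; "joint_vel": joint speeds; "joint_torque": joint torques, N m; "tool_pos": TCP position; "tcp_rot": TCP orientation; "wrist_force": force on the tool from outside, world axes, zero at the start; "torque": the same for the moment, N m; "width": opening from 0.0 (shut) to 1.0 (fully open).
Only numpy, scipy, OpenCV 4.12 (cv2) and the standard library are available. Lean on these libraries where they do the work, as an engineer would, in place of code of your own. Each camera call takes 0.05 s, during which the arm holds its last target. There are 200 camera calls.

TASK

Take the tall flanged sleeve from the bench and slide it, flange first, onto the leaning guide post, pushing it past the sprung ball until it clicks fully home with its flange flat on the post's shoulder. Only then swing the keeper all the way round so that its nose lies over the flange, and let go. Leave the spacer, the mug and the jar standing where they are.

Things in the scene. Friction and masses are not known exactly. Their poses are not given: they have to be found in the camera images.
- sleeve_mid (a point): The stop sleeve, bare aluminium, 200 to 340 g: an upright tube 90 mm tall, 48 mm outside diameter, with a round foot flange 72 mm wide, 10 mm thick (no other thing on the bench has one). It starts standing loose on its flange. This point is on its axis, half-way up; z points from flange to top. Grip it across the tube about 68 mm above the underside, clear of post and keeper.
- sleeve_mouth (a point): The middle of the sleeve's flange underside, the mouth of its bore, 45 mm below its middle point. The bore is 30.4 mm in diameter for the first 45 mm from here, then 40 mm to the top. Same axes as sleeve_mid.
- post: The guide post: steel rod, 28 mm diameter, on a red bracket fixed to the bench, leaning 30 degrees from vertical, roughly towards the robot. Origin: on the rod's axis in the face of the shoulder disc (76 mm diameter) where the flange seats. z: up along the rod; x: square to it, to its upper side (up and away from the robot); y: level. The bracket's plate lies 6 mm below the shoulder face, x -50 to 50, y -108 to 58 mm.
- post_tip (a point): The middle of the post's free end, 78 mm from the shoulder. The last 16 mm of the post taper to 16 mm diameter. Same axes as the post. The bracket under it stands on a base plate 150 by 200 mm, 12 mm thick.
- home (a point): The point on the post's axis 45 mm above the shoulder, where the sleeve's middle point lies when the sleeve is fully home. Same axes as the post.
- ball (a joint): Sprung brass ball in the post's upper (+x) side, 52 mm above the shoulder, standing 5 mm proud. Value: how far it is pressed in, m (0 out; about 0.002 with the narrow bore over it). The sleeve's mouth meets it about 57 mm above the shoulder; getting over it takes a push of 5 to 10 N, then it slides with little drag until the ball springs out behind the narrow bore 8 to 4 mm before home (the click), pulling it on with about 10 N.
- keeper (a joint): Keeper: flat steel bar 82 mm long on a pin parallel to the post, upright knob on its tail, nose at the other end. Rad: 0 open (nose clear, knob on the pin's +x side in post axes), 1.57 closed on its stop (nose over flange, knob on the pin's -y side). Starts 0 to 0.35, stays where left, needs about 3 N at the knob. Its underside is 12.5 mm above the shoulder: it clears the flange only when that is home.
- keeper_knob (a point): The keeper's knob, upright round handle 18 mm in diameter, parallel to the post, reaching from 18.5 to 82.5 mm above the shoulder plane. This point is on its axis 66 mm above the shoulder plane, 50 mm from the pin's axis. z is parallel to the post's z. Being round, the knob turns in a light grip.
- keeper_pivot (a point): On the axis of the keeper's pin, 62 mm from the post's axis on its -y side, 15.5 mm above the shoulder plane. Same axes as the post. Seen along the post from its free end, the keeper turns clockwise to close.
- spacer_mid (a point): A plain aluminium spacer tube without a flange, 60 mm tall, 48 mm diameter, standing on the bench; leave it. The point is its centre.
- mug_mid (a point): A white mug, 80 mm diameter, 92 mm tall, handle at its y; leave it. The point is half-way up its axis.
- jar_mid (a point): A closed green glass jar, 80 mm diameter, 120 mm tall; leave it. The point is half-way up its axis.
Things that resemble listed ones, but are neither listed nor needed, are in the scene too. What is shaped like the part that bears sleeve_mid but brown is not meant. There is more than one size of the part that bears post; the job needs the larger.

How it is judged:
By the outcome, as a careful person would: the job done as asked, in the order asked, and still so for the second after the job is handed in, with the robot touching nothing.
It also fails if it takes over 64 s, if anything falls off the work surface, if the arm or the gripper's body presses on something with over 40 N, if the wrist force passes 120 N, or if a joint passes its speed limit or range.

## Working session

There is one attempt and no reset: what is moved stays moved. The work goes in short steps, Python scripts to look and compute and a tool call to move; the robot and the scene stay as the last step left them, time stands still between calls to the robot, and variables do not carry over. Pictures are saved under pics/ and viewed, about 8 in all and at most 12, crops included, and the job is handed in when it is done.

Besides the shell and the picture viewer there is one more tool, called after ">>>" by a JSON object that holds its "name" and its "arguments", one argument or row to a line. play_rows: Moves the arm, as the interface text tells. Its arguments: {"type":"object","properties":{"series":{"type":"array","items":{"type":"object","properties":{"translation":{"type":"array","items":{"type":"number"}},"spin":{"type":"number"}}}},"jaw":{"type":"number"},"force":{"type":"number"}},"required":["series"]}

```bash
mkdir -p pics; python3 - <<'E'
from workcell import bot
import cv2,numpy as np
for n in("scene","top","wrist"):
    c=bot.get_calibration(n); print(n,{k:np.round(v,4).tolist() for k,v in c.items()})
    cv2.imwrite(f"pics/{n}0.png",bot.read_camera(n))
print(bot.read_state())
E
```

```text
scene {'fov_y': 53.681, 'cx': 328.3238, 'cy': 202.3391, 'k1': -0.1012, 'R': [[0.8813, 0.4721, -0.0195], [0.2948, -0.5815, -0.7582], [-0.3693, 0.6625, -0.6517]], 't': [-0.5462, -0.0658, 1.0718]}
top {'fov_y': 47.3412, 'cx': 321.8032, 'cy': 194.0661, 'k1': -0.0786, 'R': [[0.0077, -1.0, -0.0036], [-0.9976, -0.0074, -0.0685], [0.0685, 0.0041, -0.9976]], 't': [0.0313, 0.6002, 0.9599]}
wrist {'fov_y': 67.3349, 'cx': 320.3437, 'cy': 209.9402, 'k1': -0.0127, 'R': [[0.4402, -0.8979, -0.0015], [-0.8654, -0.4247, 0.2659], [-0.2394, -0.1157, -0.964]], 't': [-0.6742, -0.0328, 0.3777]}
{'time': 0.15, 'q': array([-1.15089988e+00,  2.64622019e-01,  1.60504029e+00,  7.21982084e-06,
        1.27369206e+00, -3.68727712e-02]), 'joint_vel': array([ 0.00020709, -0.0021362 , -0.003468  ,  0.00235727,  0.0002228 ,
       -0.00122766]), 'joint_torque': array([ 4.04088278e-04, -5.15906096e+01, -3.67959130e+01,  5.46860306e-06,
        8.06350436e-03, -2.03281743e-06]), 'tool_pos': array([ 0.29750064, -0.6052866 ,  0.23023058]), 'tcp_rot': array([-3.05833100e+00, -7.10875205e-01,  5.15810068e-04]), 'wrist_force': array([0.38469771, 0.26292033, 0.89911493]), 'torque': array([0.01247555, 0.01860956, 0.00595202]), 'width': 0.9983888514144671}
```

View pics/scene0.png

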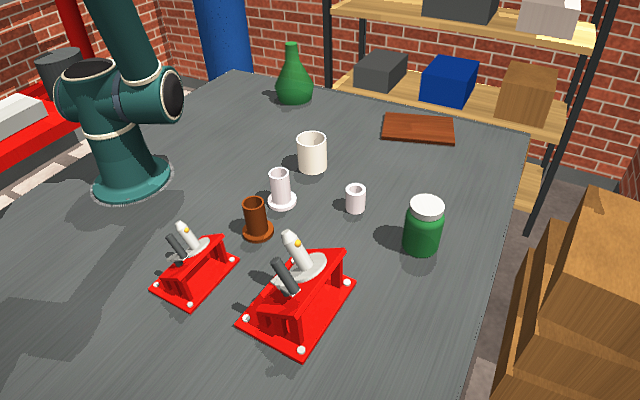

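View pics/top0.png

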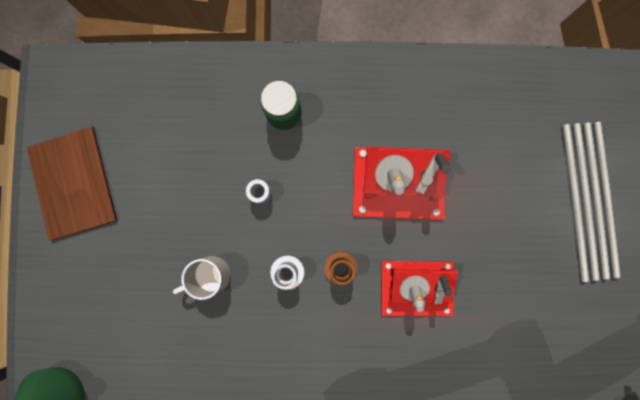

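```bash
python3 - <<'E'
import cv2
t=cv2.imread("pics/top0.png");s=cv2.imread("pics/scene0.png")
r=lambda a,f:cv2.resize(a,None,fx=f,fy=f,interpolation=cv2.INTER_CUBIC)
cv2.imwrite("pics/topc.png",r(t[135:300,260:460],4))
cv2.imwrite("pics/scenec.png",r(s[160:310,225:360],5)[:,:][:600*5//5*1])
print(r(s[160:310,225:360],5).shape)
cv2.imwrite("pics/scenec.png",r(s[160:310,225:365],4))
E
```

```text
(750, 675, 3)
```

View pics/topc.png

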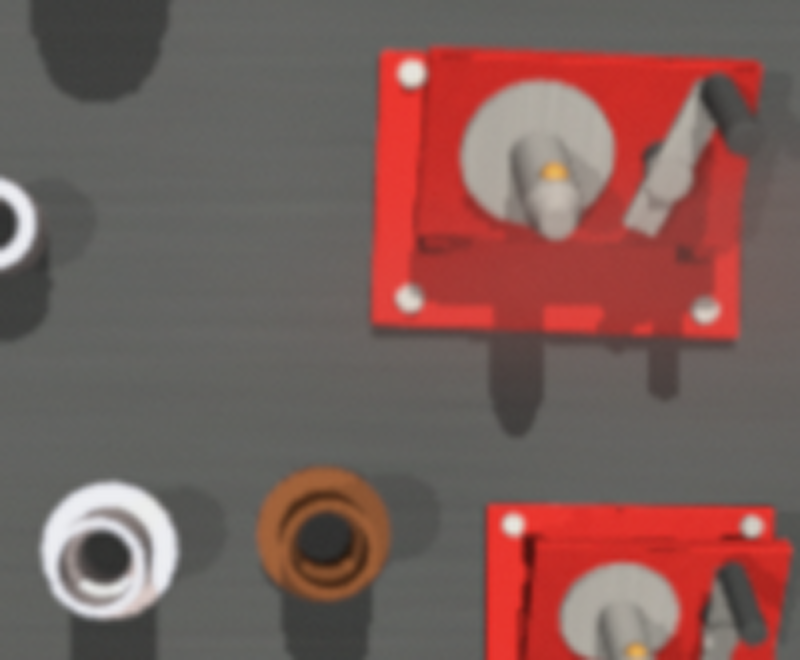

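View pics/scenec.png

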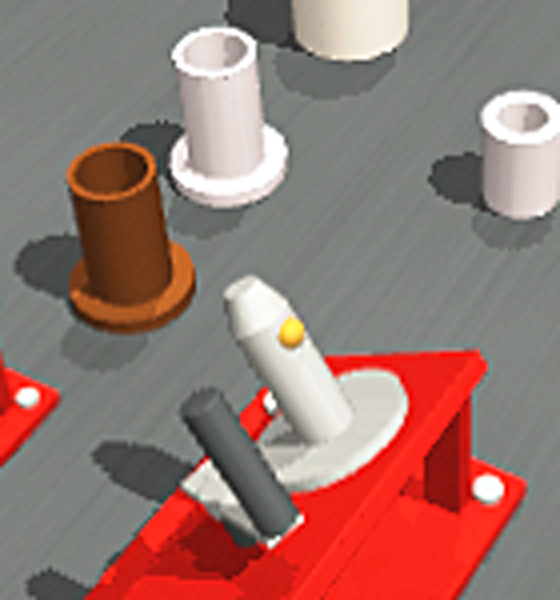

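```bash
cat >h.py <<'E'
from workcell import bot
import cv2,numpy as np
from scipy.spatial.transform import Rotation as Ro
from scipy.optimize import least_squares
def K(c):
    f=200/np.tan(np.radians(c['fov_y'])/2); return f
def proj(c,X):
    p=np.asarray(c['R'])@np.asarray(X)+np.asarray(c['t']); s=p[:2]/p[2]
    s=s*(1+c['k1']*(s@s)); return s*K(c)+[c['cx'],c['cy']]
def post(o,yaw):
    z=np.array([-.5*np.cos(yaw),-.5*np.sin(yaw),np.cos(np.pi/6)])
    y=np.array([-np.sin(yaw),np.cos(yaw),0]); return np.array([np.cross(y,z),y,z]).T
E
python3 - <<'E'
from h import *
T=bot.get_calibration("top");S=bot.get_calibration("scene")
pt=lambda u,v:(np.array([u,v])+.5)/4-.5+[260,135]
ps=lambda u,v:(np.array([u,v])+.5)/4-.5+[225,160]
def sl(p):
    a=lambda z:[p[0],p[1],z]
    return np.array([proj(T,a(.01))-pt(110,550),proj(T,a(.09))-pt(105,560),proj(S,a(.09))-ps(215,52),proj(S,a(.01))-ps(229,160)]).ravel()
r=least_squares(sl,[.5,.1]);print("sleeve",r.x.round(4),r.fun.round(1))
def po(p):
    R=post(p[:3],p[3]);o=p[:3];w=lambda *l:o+R@np.array(l)
    th=p[4];k=lambda z:w(.05*np.cos(th),-.062-.05*np.sin(th),z)
    return np.array([proj(T,w(0,0,0))-pt(538,154),proj(T,w(0,0,.078))-pt(560,222),proj(S,w(0,0,.078))-ps(243,288),
     proj(T,w(.017,0,.052))-pt(554,172),proj(S,w(.017,0,.052))-ps(291,332),
     proj(T,k(.0825))-pt(742,138),proj(S,k(.0825))-ps(204,402),proj(T,k(.0185))-pt(715,90),proj(S,k(.0185))-ps(278,530)]).ravel()
r=least_squares(po,[.65,-.15,.1,0,.3],loss='soft_l1');print("post",r.x.round(4));print(r.fun.reshape(-1,2).round(1))
s=bot.read_state();print(s['tool_pos'],Ro.from_rotvec(s['tcp_rot']).as_matrix().round(3))
c=bot.get_calibration("wrist");R=Ro.from_rotvec(s['tcp_rot']).as_matrix()
print("cam in tool",(R.T@(-c['R'].T@c['t']-s['tool_pos'])).round(4),(R.T@c['R'].T).round(3))
E
```

```text
sleeve [0.4329 0.1068] [ 1.1 -0.6 -0.7  1.   0.4  0.5  0.2 -0.5]
post [ 0.6362 -0.1087  0.0938 -0.0288  0.3411]
[[ 0.   0.8]
 [-0.4  0.7]
 [-0.2  0.2]
 [ 0.3 -0.9]
 [ 2.   0.6]
 [ 0.8  0.8]
 [-0.6  0. ]
 [ 0.1 -0.3]
 [ 1.5 -1.1]]
[ 0.29750064 -0.6052866   0.23023058] [[ 0.897  0.441 -0.001]
 [ 0.441 -0.897  0.002]
 [ 0.    -0.002 -1.   ]]
cam in tool [ 6.810e-02  1.000e-04 -1.417e-01] [[-0.001 -0.964 -0.266]
 [ 1.    -0.001  0.   ]
 [-0.001 -0.266  0.964]]
```

Three flanged or tube candidates appear. The white/aluminium flanged tube at top (287,273) is the sleeve. The brown flanged one at (341,268) is the decoy, and the tube at (258,191) has no flange, so it's the spacer. Two brackets appear, and the larger at top (398,178) is the one to use. The crops confirm both choices.

The tool can't be tilted. I'll turn the jaw axis to the post's y, grip lightly, and tip the sleeve 30° on its flange edge.

```bash
cat >>h.py <<'E'
def plan(target,yawx,step=.045):
    """rows to bring TCP to target with tool x at world heading yawx (deg), tool down"""
    s=bot.read_state();R=Ro.from_rotvec(s['tcp_rot']).as_matrix();p=s['tool_pos']
    h=np.degrees(np.arctan2(R[1,0],R[0,0]));d=(yawx-h+180)%360-180
    n=int(max(np.ceil(np.linalg.norm(np.array(target)-p)/step),np.ceil(abs(d)/4.9),1));v=(np.array(target)-p)/n
    print("at",p.round(4),"heading",round(h,2),"rows",n,"F",s['wrist_force'].round(1),"w",round(s['width'],3),"t",round(s['time'],2))
    for i in range(n):
        a=np.radians(h+d*i/n);x=np.array([np.cos(a),np.sin(a),0]);y=np.array([x[1],-x[0],0])
        print('{"translation":[%.4f,%.4f,%.4f],"spin":%.2f}'%(v@x,v@y,-v[2],-d/n/5))
E
python3 -c "
from h import *
plan([.433,.107,.21],-1.65)"
```

```text
at [ 0.2975 -0.6053  0.2302] heading 26.17 rows 17 F [0.4 0.3 0.9] w 0.998 t 0.15
{"translation":[0.0256,-0.0341,0.0012],"spin":0.33}
{"translation":[0.0246,-0.0348,0.0012],"spin":0.33}
{"translation":[0.0236,-0.0355,0.0012],"spin":0.33}
{"translation":[0.0226,-0.0362,0.0012],"spin":0.33}
{"translation":[0.0216,-0.0368,0.0012],"spin":0.33}
{"translation":[0.0205,-0.0374,0.0012],"spin":0.33}
{"translation":[0.0194,-0.0380,0.0012],"spin":0.33}
{"translation":[0.0184,-0.0385,0.0012],"spin":0.33}
{"translation":[0.0172,-0.0390,0.0012],"spin":0.33}
{"translation":[0.0161,-0.0395,0.0012],"spin":0.33}
{"translation":[0.0150,-0.0399,0.0012],"spin":0.33}
{"translation":[0.0138,-0.0403,0.0012],"spin":0.33}
{"translation":[0.0127,-0.0407,0.0012],"spin":0.33}
{"translation":[0.0115,-0.0411,0.0012],"spin":0.33}
{"translation":[0.0103,-0.0414,0.0012],"spin":0.33}
{"translation":[0.0092,-0.0417,0.0012],"spin":0.33}
{"translation":[0.0080,-0.0419,0.0012],"spin":0.33}
```

>>> {"name": "play_rows", "arguments": {
  "series": [
    {"translation":[0.0256,-0.0341,0.001],"spin":0.33},
    {"translation":[0.0246,-0.0348,0.001],"spin":0.33},
    {"translation":[0.0236,-0.0355,0.001],"spin":0.33},
    {"translation":[0.0226,-0.0362,0.001],"spin":0.33},
    {"translation":[0.0216,-0.0368,0.001],"spin":0.33}
  ],
  "jaw": 1
}}

```text
time: 0.65
tool_pos: [0.3374, -0.3945, 0.2258]
tcp_rot: [-3.103, -0.487, 0.0]
wrist_force: [0.3, 1.1, -0.3]
width: 1.001
```

>>> {"name": "play_rows", "arguments": {
  "series": [
    {"translation":[0.0205,-0.0374,0.001],"spin":0.33},
    {"translation":[0.0194,-0.038,0.001],"spin":0.33},
    {"translation":[0.0184,-0.0385,0.001],"spin":0.33},
    {"translation":[0.0172,-0.039,0.001],"spin":0.33},
    {"translation":[0.0161,-0.0395,0.001],"spin":0.33}
  ]
}}

```text
time: 1.15
tool_pos: [0.3774, -0.1851, 0.2211]
tcp_rot: [-3.131, -0.262, -0.0]
wrist_force: [1.3, -0.1, -1.0]
width: 1.001
```

>>> {"name": "play_rows", "arguments": {
  "series": [
    {"translation":[0.015,-0.0399,0.001],"spin":0.33},
    {"translation":[0.0138,-0.0403,0.001],"spin":0.33},
    {"translation":[0.0127,-0.0407,0.001],"spin":0.33},
    {"translation":[0.0115,-0.0411,0.001],"spin":0.33},
    {"translation":[0.0103,-0.0414,0.001],"spin":0.33}
  ]
}}

```text
time: 1.65
tool_pos: [0.4178, 0.0242, 0.2163]
tcp_rot: [3.141, 0.037, 0.001]
wrist_force: [1.3, -0.9, 0.3]
width: 1.001
```

>>> {"name": "play_rows", "arguments": {
  "series": [
    {"translation":[0.0092,-0.0417,0.001],"spin":0.33},
    {"translation":[0.008,-0.0419,0.001],"spin":0.33},
    {"translation":[0,0,0],"spin":0}
  ]
}}

```text
time: 1.95
tool_pos: [0.4345, 0.1105, 0.2141]
tcp_rot: [-3.139, 0.043, 0.0]
wrist_force: [-0.4, -0.9, 0.4]
width: 1.006
```

```bash
python3 - <<'E'
from h import *
c=bot.get_calibration("wrist");im=bot.read_camera("wrist");cv2.imwrite("pics/w1.png",im)
print(proj(c,[.433,.107,.09]),proj(c,[.433,.107,.01]))
plan([.433,.107,.21],-1.65)
E
```

```text
[324.69102812 205.96422637] [323.85715589 188.69218608]
at [0.4341 0.1083 0.214 ] heading -1.59 rows 1 F [-0.4 -0.9 -0.1] w 0.997 t 2.0
{"translation":[-0.0010,0.0013,0.0040],"spin":0.01}
```

View pics/w1.png

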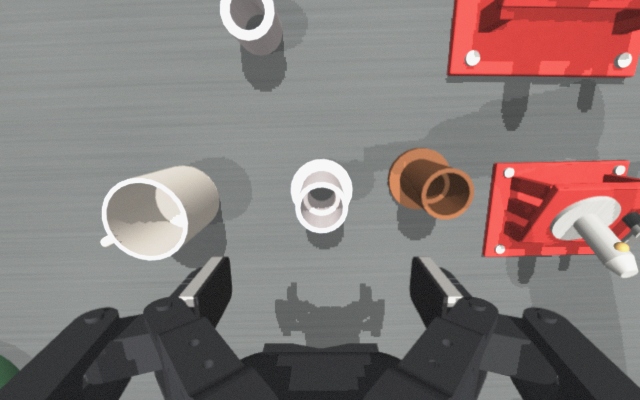

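The wrist view shows the sleeve's rim at (322,206) and flange at (321,188). That is within 3 px of the prediction (y ≈ 0.109), and the fingers have clear space either side. Descending.

>>> {"name": "play_rows", "arguments": {
  "series": [
    {"translation":[-0.001,-0.001,0.045],"spin":0.0},
    {"translation":[0,0,0.045],"spin":0},
    {"translation":[0,0,0.045],"spin":0},
    {"translation":[0,0,0.033],"spin":0},
    {"translation":[0,0,0],"spin":0}
  ]
}}

```text
time: 2.5
tool_pos: [0.4279, 0.105, 0.0415]
tcp_rot: [3.138, -0.053, -0.018]
wrist_force: [-0.4, -1.6, 0.1]
width: 0.998
```

>>> {"name": "play_rows", "arguments": {
  "series": [
    {"translation":[0,0,0],"spin":0},
    {"translation":[0,0,0],"spin":0},
    {"translation":[0,0,0],"spin":0},
    {"translation":[0,0,0],"spin":0},
    {"translation":[0,0,0],"spin":0}
  ],
  "jaw": -1,
  "force": 25
}}

```text
time: 3.0
tool_pos: [0.436, 0.1078, 0.049]
tcp_rot: [-3.14, 0.051, -0.008]
wrist_force: [0.1, -0.3, 7.9]
width: 0.564
```

>>> {"name": "play_rows", "arguments": {
  "series": [
    {"translation":[-0.0061,0,-0.0018],"spin":0},
    {"translation":[-0.0063,0,-0.0023],"spin":0},
    {"translation":[-0.0065,0,-0.0018],"spin":0},
    {"translation":[-0.0066,0,-0.0012],"spin":0},
    {"translation":[-0.0067,0,-0.0006],"spin":0}
  ]
}}

```text
time: 3.5
tool_pos: [0.4001, 0.1083, 0.0539]
tcp_rot: [3.141, -0.051, -0.001]
wrist_force: [0.3, -0.0, -1.9]
width: 0.557
```

>>> {"name": "play_rows", "arguments": {
  "series": [
    {"translation":[-0.0067,0,0],"spin":0},
    {"translation":[0,0,0],"spin":0}
  ]
}}

```text
time: 3.7
tool_pos: [0.3929, 0.1085, 0.0536]
tcp_rot: [3.141, -0.051, -0.002]
wrist_force: [-0.4, 0.0, -2.7]
width: 0.561
```

```bash
python3 - <<'E'
from h import *
im=bot.read_camera("scene");a=im[110:260,180:360]
w=bot.read_camera("wrist")
a=cv2.resize(a,(480,400));b=cv2.resize(w[60:,140:500],(320,302))
o=np.zeros((400,800,3),np.uint8);o[:,:480]=a;o[:302,480:]=b;cv2.imwrite("pics/t1.png",o)
plan([.433,.107,.21],-1.65)
E
```

```text
at [0.3944 0.1086 0.054 ] heading -1.87 rows 4 F [-0.9  0.6 -1.9] w 0.559 t 3.8
{"translation":[0.0097,0.0001,-0.0390],"spin":-0.01}
{"translation":[0.0097,0.0001,-0.0390],"spin":-0.01}
{"translation":[0.0097,0.0001,-0.0390],"spin":-0.01}
{"translation":[0.0097,0.0001,-0.0390],"spin":-0.01}
```

View pics/t1.png

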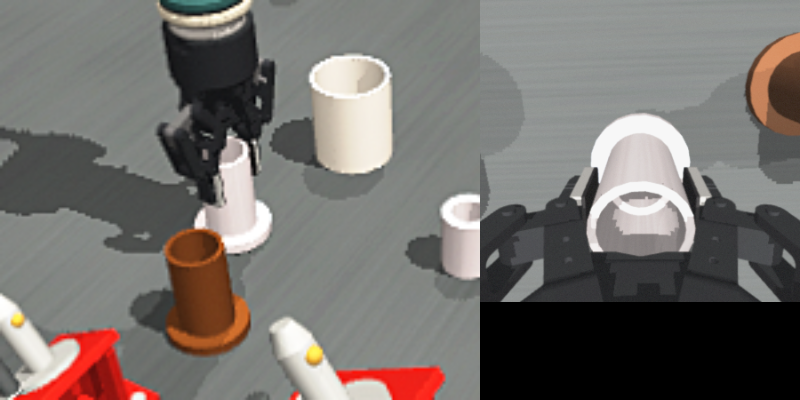

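The sleeve didn't tip. In the picture it hangs upright in the jaws, rim at crop (640,222) and flange at (640,150), and the wrist carries about 2 N. The friction in the grip was stronger than the bench contact. Instead I'll hook the mouth's far lip on the post's upper side and swing the grip about it.

First I'll lift and get a closer view of the post.

>>> {"name": "play_rows", "arguments": {
  "series": [
    {"translation":[0,0,-0.048],"spin":0},
    {"translation":[0,0,-0.048],"spin":0},
    {"translation":[0,0,-0.048],"spin":0},
    {"translation":[0,0,-0.048],"spin":0},
    {"translation":[0.02,0.03,-0.01],"spin":0}
  ]
}}

```text
time: 4.3
tool_pos: [0.4165, 0.0805, 0.2632]
tcp_rot: [-3.137, 0.045, -0.018]
wrist_force: [1.9, -0.1, -1.0]
width: 0.56
```

>>> {"name": "play_rows", "arguments": {
  "series": [
    {"translation":[0.025,0.04,0],"spin":0},
    {"translation":[0.025,0.04,0],"spin":0},
    {"translation":[0.025,0.04,0],"spin":0},
    {"translation":[0.025,0.035,0],"spin":0},
    {"translation":[0,0,0],"spin":0}
  ]
}}

```text
time: 4.8
tool_pos: [0.511, -0.0847, 0.2557]
tcp_rot: [3.139, -0.058, 0.002]
wrist_force: [-0.3, 1.7, -2.4]
width: 0.559
```

```bash
python3 - <<'E'
from h import *
c=bot.get_calibration("wrist");w=bot.read_camera("wrist");cv2.imwrite("pics/w2.png",w)
o=np.array([.6362,-.1087,.0938]);R=post(o,-.0288)
for n,l in dict(sh=(0,0,0),tip=(0,0,.078),ball=(.017,0,.052),discR=(0,-.038,0),discL=(0,.038,0),discT=(.038,0,0),discB=(-.038,0,0)).items(): print(n,proj(c,o+R@np.array(l)).round(1))
plan([.602,-.1075,.235],-1.65)
p=bot.read_state()['tool_pos']
for f in (0,5,10,15):
  a=np.radians(f);ax=np.array([-np.sin(a),0,np.cos(a)]);u=np.array([np.cos(a),0,np.sin(a)]);g=p+[0,0,.018]
  q=[g+ax*.023,g-ax*.0575,g-ax*.0575+u*.036,g+ax*.023+u*.024,g+ax*.023-u*.024]
  print(f,[proj(c,k).round(0).tolist() for k in q])
E
```

```text
sh [340.9  62.9]
tip [346.7 101.1]
ball [345.5  64.4]
discR [381.8  62.6]
discL [299.9  63.3]
discT [342.7  15.6]
discB [339.3 102. ]
at [ 0.5094 -0.0824  0.2554] heading -2.09 rows 3 F [ 0.2  0.5 -2.5] w 0.56 t 4.85
{"translation":[0.0311,0.0072,0.0068],"spin":-0.03}
{"translation":[0.0311,0.0073,0.0068],"spin":-0.03}
{"translation":[0.0311,0.0074,0.0068],"spin":-0.03}
0 [[315.0, 314.0], [317.0, 240.0], [315.0, 184.0], [313.0, 257.0], [318.0, 365.0]]
5 [[316.0, 319.0], [317.0, 232.0], [314.0, 177.0], [313.0, 265.0], [318.0, 365.0]]
10 [[316.0, 323.0], [316.0, 225.0], [314.0, 171.0], [313.0, 273.0], [318.0, 364.0]]
15 [[316.0, 326.0], [316.0, 218.0], [313.0, 164.0], [313.0, 281.0], [319.0, 363.0]]
```

View pics/w2.png

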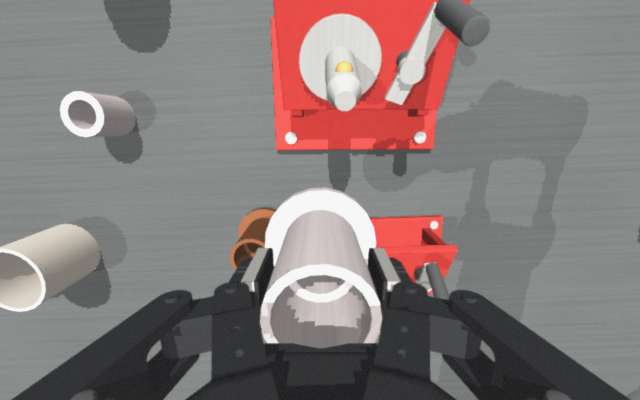

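The wrist view shows the shoulder disc centred at (340,58), the tip at (344,98), the ball at (344,67), and the sleeve on column 320.5. Rows agree with the post fit to about 2 px. Laterally, the post must come to column 320.5, so I'll shift about 21 mm and check with the yellow ball.

>>> {"name": "play_rows", "arguments": {
  "series": [
    {"translation":[0.01,0.011,0],"spin":0},
    {"translation":[0.01,0.0105,0],"spin":0},
    {"translation":[0,0,0],"spin":0},
    {"translation":[0,0,0],"spin":0},
    {"translation":[0,0,0],"spin":0}
  ]
}}

```text
time: 5.35
tool_pos: [0.5274, -0.1018, 0.256]
tcp_rot: [-3.141, 0.05, 0.001]
wrist_force: [-0.4, -0.3, -1.7]
width: 0.557
```

```bash
cat >>h.py <<'E'
def look(name):
    P=[];B=[]
    for i in range(3):
        c=bot.get_calibration("wrist");s=bot.read_state();w=bot.read_camera("wrist");P.append(s['tool_pos'])
        h=cv2.cvtColor(w,cv2.COLOR_BGR2HSV);m=cv2.inRange(h,(18,140,120),(35,255,255))
        n,l,st,ce=cv2.connectedComponentsWithStats(m)
        if n>1:
            k=1+np.argmax(st[1:,4]);B.append(ce[k]);a=st[k,4]
    cv2.imwrite(f"pics/{name}.png",w);print("tcp",np.mean(P,0).round(4),"ball px",np.mean(B,0).round(1) if B else None)
    return c,w
E
python3 - <<'E'
from h import *
c,w=look("w3")
o=np.array([.6362,-.1087,.0938]);R=post(o,-.0288)
for n,l in dict(sh=(0,0,0),tip=(0,0,.078),ball=(.017,0,.052)).items(): print(n,proj(c,o+R@np.array(l)).round(1))
# widths along rows: grey-bright (low sat) segments vs red bracket, disc and post
h=cv2.cvtColor(w,cv2.COLOR_BGR2HSV);m=(h[...,1]<60)&(h[...,2]>110)
for r in range(2,140,8):
    x=np.where(m[r,240:420])[0]+240
    sp=np.split(x,np.where(np.diff(x)>3)[0]+1) if len(x) else []
    print(r,[(int(a[0]),int(a[-1])) for a in sp if len(a)>5])
plan([.602,-.1075,.235],-1.65)
E
```

```text
tcp [ 0.5274 -0.1018  0.256 ] ball px None
sh [324.   82.3]
tip [325.1 124.7]
ball [324.8  88. ]
2 [(240, 419)]
10 [(240, 419)]
18 [(240, 256)]
26 [(240, 255)]
34 [(240, 256)]
42 [(240, 257), (302, 344), (405, 414)]
50 [(240, 258), (293, 353), (401, 419)]
58 [(240, 258), (288, 358), (397, 419)]
66 [(240, 258), (285, 361), (393, 415)]
74 [(240, 259), (283, 363), (386, 411)]
82 [(240, 259), (283, 363), (381, 406)]
90 [(240, 260), (285, 315), (332, 361), (380, 405)]
98 [(240, 260), (288, 358), (377, 402)]
106 [(240, 260), (294, 352), (373, 393)]
114 [(240, 261), (304, 342), (368, 389)]
122 [(240, 261), (310, 337)]
130 [(240, 261), (316, 331)]
138 [(240, 262)]
at [ 0.5274 -0.1019  0.256 ] heading -1.84 rows 2 F [ 0.   0.9 -2.1] w 0.555 t 5.5
{"translation":[0.0374,0.0016,0.0105],"spin":-0.02}
{"translation":[0.0374,0.0016,0.0105],"spin":-0.02}
```

View pics/w3.png

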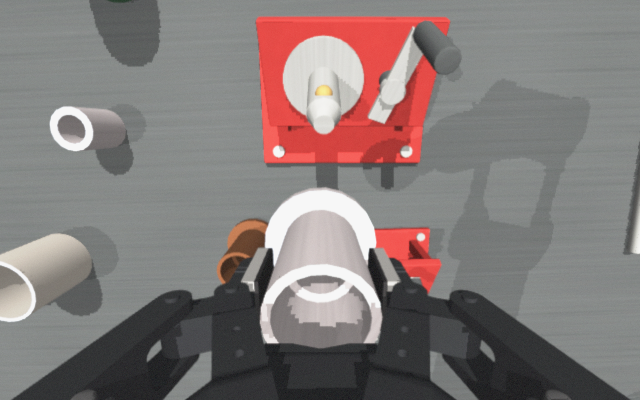

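The view now shows the disc at column 323, tip 323.5, ball 324 and sleeve 320.5, so the heading is fine and the remaining offset is about 3 mm. Moving over the tip, then lowering the mouth 7 mm past it.

>>> {"name": "play_rows", "arguments": {
  "series": [
    {"translation":[0.038,0.002,0.01],"spin":0},
    {"translation":[0.038,0.0015,0.011],"spin":0},
    {"translation":[0,0,0],"spin":0},
    {"translation":[0,0,0],"spin":0}
  ]
}}

```text
time: 5.9
tool_pos: [0.6032, -0.108, 0.2338]
tcp_rot: [-3.141, 0.051, 0.004]
wrist_force: [0.3, 0.3, -3.4]
width: 0.559
```

>>> {"name": "play_rows", "arguments": {
  "series": [
    {"translation":[0,0,0.01],"spin":0},
    {"translation":[0,0,0.01],"spin":0},
    {"translation":[0,0,0.008],"spin":0},
    {"translation":[0,0,0.004],"spin":0},
    {"translation":[0,0,0],"spin":0}
  ]
}}

```text
time: 6.4
tool_pos: [0.6051, -0.1082, 0.2042]
tcp_rot: [-3.141, 0.052, -0.009]
wrist_force: [4.3, 1.1, -0.9]
width: 0.562
```

>>> {"name": "play_rows", "arguments": {
  "series": [
    {"translation":[-0.0059,0,0.0016],"spin":0},
    {"translation":[-0.0057,0,0.0021],"spin":0},
    {"translation":[-0.0055,0,0.0026],"spin":0},
    {"translation":[0,0,0],"spin":0}
  ]
}}

```text
time: 6.8
tool_pos: [0.5859, -0.1073, 0.1973]
tcp_rot: [-3.14, 0.051, -0.001]
wrist_force: [2.5, 2.5, 5.2]
width: 0.551
```

>>> {"name": "play_rows", "arguments": {
  "series": [
    {"translation":[-0.0053,0,0.003],"spin":0},
    {"translation":[-0.005,0,0.0035],"spin":0},
    {"translation":[-0.0047,0,0.0039],"spin":0},
    {"translation":[0,0,0],"spin":0}
  ]
}}

```text
time: 7.2
tool_pos: [0.5702, -0.1066, 0.1859]
tcp_rot: [-3.14, 0.051, 0.003]
wrist_force: [0.5, 4.7, 3.4]
width: 0.546
```

```bash
python3 - <<'E'
from h import *
w=bot.read_camera("wrist");im=bot.read_camera("scene");plan([.602,-.1075,.235],-1.65)
a=cv2.resize(im[120:320,210:390],(432,480));b=cv2.resize(w[:,130:510],(368,387))
o=np.zeros((480,800,3),np.uint8);o[:,:432]=a;o[:387,432:]=b;cv2.imwrite("pics/t2.png",o)
E
```

```text
at [ 0.5705 -0.1068  0.1859] heading -1.87 rows 2 F [-0.4  5.5  3.6] w 0.545 t 7.3
{"translation":[0.0158,-0.0002,-0.0246],"spin":-0.02}
{"translation":[0.0158,-0.0001,-0.0246],"spin":-0.02}
```

View pics/t2.png

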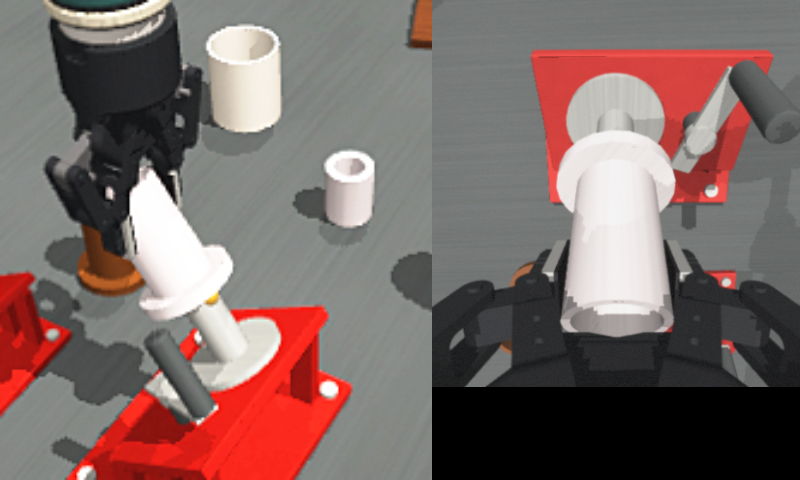

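The sleeve now leans with the post, its mouth on the rod just above the yellow ball. A side force Fy of +5 N means I should ease 1.5 mm towards +y. Pushing along the axis.

>>> {"name": "play_rows", "arguments": {
  "series": [
    {"translation":[0,-0.0015,0],"spin":0},
    {"translation":[0,0,0],"spin":0},
    {"translation":[0.0025,0,0.0043],"spin":0},
    {"translation":[0.0025,0,0.0043],"spin":0},
    {"translation":[0,0,0],"spin":0}
  ],
  "force": 45
}}

```text
time: 7.8
tool_pos: [0.5778, -0.1064, 0.1782]
tcp_rot: [3.141, -0.052, 0.004]
wrist_force: [2.8, 1.7, 1.5]
width: 0.543
```

>>> {"name": "play_rows", "arguments": {
  "series": [
    {"translation":[0.0025,0,0.0043],"spin":0},
    {"translation":[0.0025,0,0.0043],"spin":0},
    {"translation":[0,0,0],"spin":0}
  ]
}}

```text
time: 8.1
tool_pos: [0.5829, -0.1065, 0.1695]
tcp_rot: [3.141, -0.052, 0.004]
wrist_force: [5.2, 1.5, 1.4]
width: 0.54
```

>>> {"name": "play_rows", "arguments": {
  "series": [
    {"translation":[0.0035,0,0.0038],"spin":0},
    {"translation":[0.0027,0,0.0042],"spin":0},
    {"translation":[0.0025,0,0.0043],"spin":0},
    {"translation":[0.0025,0,0.0043],"spin":0},
    {"translation":[0,0,0],"spin":0}
  ]
}}

```text
time: 8.6
tool_pos: [0.5932, -0.1068, 0.1526]
tcp_rot: [3.141, -0.051, 0.001]
wrist_force: [3.8, 0.6, 2.1]
width: 0.542
```

```bash
python3 - <<'E'
from h import *
o=np.array([.6362,-.1087,.0938]);R=post(o,-.0288)
s=bot.read_state();g=s['tool_pos']+[0,0,.0175];print((R.T@(g-o)).round(4),(R.T@s['wrist_force']).round(1),s['wrist_force'])
E
```

```text
[0.0009 0.0007 0.0875] [ 4.3  0.7 -0.1] [3.76716384 0.57800638 2.06296009]
```

>>> {"name": "play_rows", "arguments": {
  "series": [
    {"translation":[0.0028,0,0.0042],"spin":0},
    {"translation":[0.0026,0,0.0042],"spin":0},
    {"translation":[0,0,0],"spin":0}
  ]
}}

```text
time: 8.9
tool_pos: [0.5984, -0.1069, 0.1441]
tcp_rot: [3.141, -0.051, 0.001]
wrist_force: [3.9, 1.2, 2.5]
width: 0.541
```

>>> {"name": "play_rows", "arguments": {
  "series": [
    {"translation":[0.0025,0,0.0043],"spin":0},
    {"translation":[0.0015,0,0.0026],"spin":0},
    {"translation":[0,0,0],"spin":0}
  ]
}}

```text
time: 9.2
tool_pos: [0.6019, -0.1068, 0.1355]
tcp_rot: [-3.141, 0.052, 0.001]
wrist_force: [7.7, 0.8, -8.5]
width: 0.546
```

The force along the post flipped to about −11 N: the ball has sprung out and is pulling the sleeve on. Finishing the seating.

>>> {"name": "play_rows", "arguments": {
  "series": [
    {"translation":[0.0015,0,0.0026],"spin":0},
    {"translation":[0.001,0,0.0017],"spin":0},
    {"translation":[0,0,0],"spin":0}
  ]
}}

```text
time: 9.5
tool_pos: [0.6029, -0.1069, 0.1352]
tcp_rot: [-3.141, 0.051, 0.006]
wrist_force: [-7.6, 1.9, 16.3]
width: 0.544
```

>>> {"name": "play_rows", "arguments": {
  "series": [
    {"translation":[0.001,0,0.0017],"spin":0},
    {"translation":[0,0,0],"spin":0}
  ]
}}

```text
time: 9.7
tool_pos: [0.6045, -0.1071, 0.1351]
tcp_rot: [3.141, -0.051, -0.004]
wrist_force: [-9.3, 2.4, 22.4]
width: 0.54
```

>>> {"name": "play_rows", "arguments": {
  "series": [
    {"translation":[0,0,0],"spin":0},
    {"translation":[0,0,0],"spin":0},
    {"translation":[0,0,0],"spin":0},
    {"translation":[0,0,0],"spin":0},
    {"translation":[0,0,0],"spin":0}
  ],
  "jaw": 1
}}

```text
time: 10.2
tool_pos: [0.605, -0.1069, 0.1304]
tcp_rot: [-3.141, 0.052, 0.002]
wrist_force: [-0.0, -0.1, 0.8]
width: 1.0
```

>>> {"name": "play_rows", "arguments": {
  "series": [
    {"translation":[0,0,-0.03],"spin":0},
    {"translation":[0,0,-0.04],"spin":0},
    {"translation":[0,0,-0.04],"spin":0},
    {"translation":[-0.03,0,0],"spin":0},
    {"translation":[0,0,0],"spin":0}
  ]
}}

```text
time: 10.7
tool_pos: [0.5741, -0.106, 0.2428]
tcp_rot: [3.141, -0.052, 0.001]
wrist_force: [0.7, 0.7, -0.8]
width: 1.002
```

```bash
python3 - <<'E'
from h import *
c=bot.get_calibration("wrist");w=bot.read_camera("wrist");im=bot.read_camera("scene");plan([.602,-.1075,.235],-1.65)
a=cv2.resize(im[190:340,220:380],(400,375));b=w[:300,160:560]
o=np.zeros((375,800,3),np.uint8);o[:,:400]=a;o[:300,400:]=b;cv2.imwrite("pics/t3.png",o)
ot=np.array([.6362,-.1087,.0938]);R=post(ot,-.0288)
S=bot.get_calibration("scene")
for n,l in dict(sh=(0,0,0),flR=(0,-.036,.01),flB=(.036,0,.01),sltop=(0,0,.09),pin=(0,-.062,.0155),k=(.05*np.cos(.341),-.062-.05*np.sin(.341),.0825)).items():
    X=ot+R@np.array(l);print(n,"crop wrist",(proj(c,X)+[240,0]).round(0),"crop scene",((proj(S,X)-[220,190])*2.5).round(0))
E
```

```text
at [ 0.5751 -0.1059  0.2409] heading -1.89 rows 1 F [-0.1 -0.  -0. ] w 0.997 t 10.8
{"translation":[0.0269,0.0007,0.0059],"spin":-0.05}
sh crop wrist [561. 134.] crop scene [217. 190.]
flR crop wrist [600. 140.] crop scene [182. 215.]
flB crop wrist [561. 102.] crop scene [247. 179.]
sltop crop wrist [562. 200.] crop scene [154.  91.]
pin crop wrist [630. 143.] crop scene [157. 235.]
k crop wrist [685. 137.] crop scene [137. 175.]
```

View pics/t3.png

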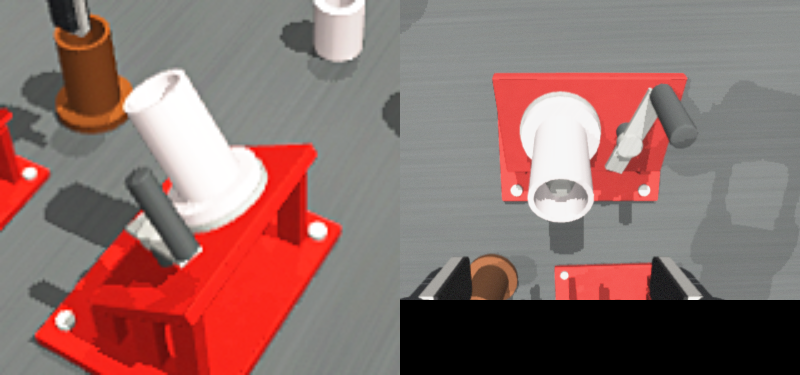

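The sleeve is home: its rim centre is at crop (561,200) against a predicted (562,200), and in the scene crop at (157,92) against (154,91). The knob's end is at (683,131), so θ ≈ 0.31. Planning the knob grip and closing arc.

```bash
python3 - <<'E'
from h import *
o=np.array([.6362,-.1087,.0938]);R=post(o,-.0288)
G=lambda th:o+R@np.array([.05*np.cos(th),-.062-.05*np.sin(th),.066])-[0,0,.0185]
print("knob tcp",G(.31).round(4));plan(G(.31)+[0,0,.05],-1.65)
a=np.radians(-1.8);x=np.array([np.cos(a),np.sin(a),0]);y=np.array([x[1],-x[0],0])
t=np.linspace(.31,1.6,14)
for i in range(13):
    v=G(t[i+1])-G(t[i]);print(round(t[i+1],2),(np.array([v@x,v@y,-v[2]])*1000).round(1),G(t[i+1]).round(4))
E
```

```text
knob tcp [ 0.6422 -0.1862  0.1563]
at [ 0.5751 -0.1059  0.2409] heading -1.89 rows 3 F [-0.1 -0.  -0. ] w 0.997 t 10.8
{"translation":[0.0232,0.0260,0.0116],"spin":-0.02}
{"translation":[0.0232,0.0260,0.0116],"spin":-0.02}
{"translation":[0.0232,0.0261,0.0116],"spin":-0.02}
0.41 [-1.5  4.6  0.9] [ 0.6406 -0.1908  0.1554]
0.51 [-1.9  4.5  1.1] [ 0.6385 -0.1951  0.1543]
0.61 [-2.3  4.2  1.3] [ 0.6361 -0.1993  0.153 ]
0.71 [-2.6  3.9  1.5] [ 0.6334 -0.2031  0.1515]
0.81 [-2.9  3.6  1.7] [ 0.6304 -0.2067  0.1498]
0.91 [-3.2  3.3  1.9] [ 0.627  -0.2098  0.1479]
1.0 [-3.5  2.9  2. ] [ 0.6234 -0.2126  0.1459]
1.1 [-3.7  2.5  2.2] [ 0.6196 -0.2149  0.1437]
1.2 [-3.9  2.   2.3] [ 0.6156 -0.2168  0.1414]
1.3 [-4.1  1.6  2.4] [ 0.6115 -0.2182  0.1391]
1.4 [-4.2  1.1  2.4] [ 0.6073 -0.2192  0.1367]
1.5 [-4.3  0.6  2.5] [ 0.603  -0.2197  0.1342]
1.6 [-4.3  0.1  2.5] [ 0.5987 -0.2196  0.1317]
```

>>> {"name": "play_rows", "arguments": {
  "series": [
    {"translation":[0.023,0.026,0.0115],"spin":0},
    {"translation":[0.023,0.026,0.0115],"spin":0},
    {"translation":[0.023,0.026,0.0115],"spin":0},
    {"translation":[0,0,0],"spin":0},
    {"translation":[0,0,0],"spin":0}
  ],
  "jaw": 0.1,
  "force": 30
}}

```text
time: 11.3
tool_pos: [0.6416, -0.1864, 0.2041]
tcp_rot: [-3.14, 0.053, 0.006]
wrist_force: [-0.3, 0.4, 0.3]
width: 0.547
```

```bash
python3 - <<'E'
from h import *
plan([.6422,-.1862,.1563],-1.65,.03)
w=bot.read_camera("wrist");cv2.imwrite("pics/w5.png",w)
E
```

```text
at [ 0.6416 -0.1864  0.2041] heading -1.94 rows 2 F [-0.3  0.4  0.3] w 0.547 t 11.3
{"translation":[0.0003,-0.0001,0.0239],"spin":-0.03}
{"translation":[0.0003,-0.0001,0.0239],"spin":-0.03}
```

View pics/w5.png

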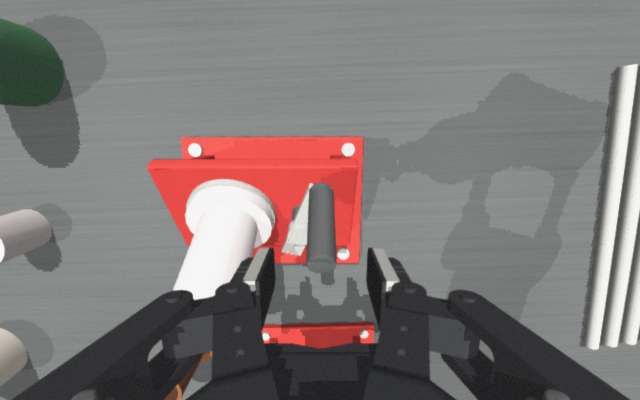

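The knob sits at column 320, centred between the fingers, with the sleeve clear on the left. Descending and gripping.

>>> {"name": "play_rows", "arguments": {
  "series": [
    {"translation":[0,0,0.024],"spin":0},
    {"translation":[0,0,0.024],"spin":0},
    {"translation":[0,0,0],"spin":0}
  ]
}}

```text
time: 11.65
tool_pos: [0.639, -0.1842, 0.155]
tcp_rot: [-3.139, 0.05, 0.011]
wrist_force: [-0.8, -0.5, -0.3]
width: 0.551
```

>>> {"name": "play_rows", "arguments": {
  "series": [
    {"translation":[0,0,0],"spin":0},
    {"translation":[0,0,0],"spin":0},
    {"translation":[0,0,0],"spin":0},
    {"translation":[0,0,0],"spin":0},
    {"translation":[0,0,0],"spin":0}
  ],
  "jaw": -1,
  "force": 30
}}

```text
time: 12.15
tool_pos: [0.643, -0.1863, 0.1609]
tcp_rot: [3.141, -0.051, 0.005]
wrist_force: [-0.9, 1.8, 5.4]
width: 0.203
```

>>> {"name": "play_rows", "arguments": {
  "series": [
    {"translation":[-0.0015,0.0046,0.0009],"spin":0},
    {"translation":[-0.0019,0.0045,0.0011],"spin":0},
    {"translation":[-0.0023,0.0042,0.0013],"spin":0},
    {"translation":[-0.0026,0.0039,0.0015],"spin":0},
    {"translation":[0,0,0],"spin":0}
  ]
}}

```text
time: 12.65
tool_pos: [0.6357, -0.2021, 0.1567]
tcp_rot: [-3.139, 0.053, -0.01]
wrist_force: [1.8, 5.1, 6.5]
width: 0.2
```

>>> {"name": "play_rows", "arguments": {
  "series": [
    {"translation":[-0.0029,0.0036,0.0017],"spin":0},
    {"translation":[-0.0032,0.0033,0.0019],"spin":0},
    {"translation":[-0.0035,0.0029,0.002],"spin":0},
    {"translation":[-0.0037,0.0025,0.0022],"spin":0},
    {"translation":[0,0,0],"spin":0}
  ]
}}

```text
time: 13.15
tool_pos: [0.6213, -0.2133, 0.1486]
tcp_rot: [-3.138, 0.054, -0.008]
wrist_force: [1.1, 5.8, 7.7]
width: 0.197
```

>>> {"name": "play_rows", "arguments": {
  "series": [
    {"translation":[-0.0039,0.002,0.0023],"spin":0},
    {"translation":[-0.0041,0.0016,0.0024],"spin":0},
    {"translation":[-0.0042,0.0011,0.0024],"spin":0},
    {"translation":[0,0,0],"spin":0}
  ]
}}

```text
time: 13.55
tool_pos: [0.6092, -0.2175, 0.1417]
tcp_rot: [-3.138, 0.054, -0.008]
wrist_force: [2.1, 6.2, 7.3]
width: 0.201
```

>>> {"name": "play_rows", "arguments": {
  "series": [
    {"translation":[-0.0043,0.0006,0.0025],"spin":0},
    {"translation":[-0.0043,0,0.0025],"spin":0},
    {"translation":[0,0,0],"spin":0}
  ]
}}

```text
time: 13.85
tool_pos: [0.6014, -0.2185, 0.1371]
tcp_rot: [-3.14, 0.054, -0.011]
wrist_force: [3.0, 5.1, 7.8]
width: 0.199
```

>>> {"name": "play_rows", "arguments": {
  "series": [
    {"translation":[-0.0026,0,0.0015],"spin":0},
    {"translation":[-0.0026,0,0.0015],"spin":0},
    {"translation":[0,0,0],"spin":0}
  ]
}}

```text
time: 14.15
tool_pos: [0.5971, -0.2185, 0.1347]
tcp_rot: [-3.14, 0.053, -0.014]
wrist_force: [3.5, 5.3, 8.2]
width: 0.2
```

>>> {"name": "play_rows", "arguments": {
  "series": [
    {"translation":[-0.0017,0,0.001],"spin":0},
    {"translation":[0,0,0],"spin":0}
  ]
}}

```text
time: 14.35
tool_pos: [0.5972, -0.2185, 0.1346]
tcp_rot: [-3.141, 0.054, -0.02]
wrist_force: [8.2, 7.4, 8.9]
width: 0.199
```

>>> {"name": "play_rows", "arguments": {
  "series": [
    {"translation":[-0.002,0,0.0012],"spin":0},
    {"translation":[0,0,0],"spin":0}
  ]
}}

```text
time: 14.55
tool_pos: [0.5971, -0.2186, 0.1346]
tcp_rot: [3.141, -0.054, 0.027]
wrist_force: [10.8, 6.5, 10.7]
width: 0.201
```

>>> {"name": "play_rows", "arguments": {
  "series": [
    {"translation":[0,0,0],"spin":0},
    {"translation":[0,0,0],"spin":0},
    {"translation":[0,0,0],"spin":0},
    {"translation":[0,0,0],"spin":0}
  ],
  "jaw": 0.1
}}

```text
time: 14.95
tool_pos: [0.5886, -0.2193, 0.1278]
tcp_rot: [-3.141, 0.052, 0.003]
wrist_force: [0.1, -0.6, 0.2]
width: 0.548
```

>>> {"name": "play_rows", "arguments": {
  "series": [
    {"translation":[0,0,-0.03],"spin":0},
    {"translation":[0,0,-0.04],"spin":0},
    {"translation":[0,0,-0.04],"spin":0},
    {"translation":[-0.03,0.02,0],"spin":0},
    {"translation":[0,0,0],"spin":0}
  ]
}}

```text
time: 15.45
tool_pos: [0.5572, -0.2403, 0.2405]
tcp_rot: [3.139, -0.054, 0.001]
wrist_force: [-0.2, -0.1, -0.7]
width: 0.551
```

```bash
python3 - <<'E'
from h import *
c=bot.get_calibration("wrist");w=bot.read_camera("wrist");im=bot.read_camera("scene");t=bot.read_camera("top");plan([.602,-.1075,.235],-1.65)
a=cv2.resize(im[190:340,220:380],(400,375));b=w[:300,60:460]
o=np.zeros((600,800,3),np.uint8);o[:375,:400]=a;o[:300,400:]=b;o[375:,:400]=cv2.resize(t[80:305,150:470],None,fx=1.25,fy=1)[:,:400]
o[300:,400:]=cv2.resize(im[110:290,210:450],(400,300))
cv2.imwrite("pics/t4.png",o)
ot=np.array([.6362,-.1087,.0938]);R=post(ot,-.0288);S=bot.get_calibration("scene")
for th in (1.4,1.5,1.57):
    X=ot+R@np.array([.05*np.cos(th),-.062-.05*np.sin(th),.0825]);print(th,"wrist",(proj(c,X)+[340,0]).round(0),"scene",((proj(S,X)-[220,190])*2.5).round(0))
X=ot+R@np.array([0,0,.09]);print("sltop",(proj(c,X)+[340,0]).round(0),((proj(S,X)-[220,190])*2.5).round(0))
E
```

```text
at [ 0.5583 -0.2382  0.2378] heading -1.94 rows 4 F [-1.2 -0.3  0.1] w 0.549 t 15.6
{"translation":[0.0098,-0.0330,0.0007],"spin":-0.01}
{"translation":[0.0098,-0.0330,0.0007],"spin":-0.01}
{"translation":[0.0099,-0.0330,0.0007],"spin":-0.01}
{"translation":[0.0099,-0.0330,0.0007],"spin":-0.01}
1.4 wrist [628. 167.] scene [ 65. 211.]
1.5 wrist [630. 172.] scene [ 60. 212.]
1.57 wrist [630. 176.] scene [ 56. 212.]
sltop [472. 184.] [154.  91.]
```

View pics/t4.png

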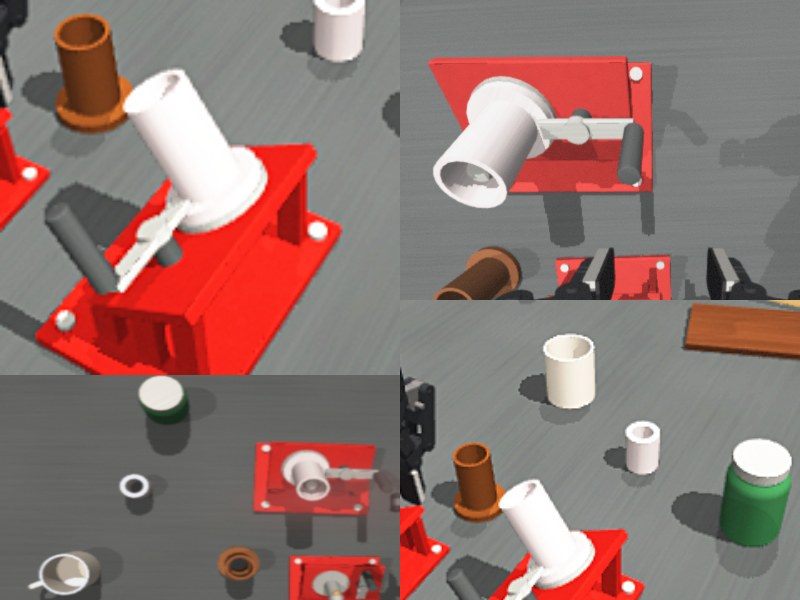

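The keeper lies square across with its nose on the flange. The knob's end is at about (629,176), and θ = 1.57 predicts (630,176). Mug, spacer and jar are standing, and the gripper is clear of everything.

```bash
python3 -c "
from workcell import bot
print(bot.finish_job())"
```

```text
the job is handed in; nothing more can be done
None
```

The sleeve is clicked home on the larger leaning post and the keeper is closed over its flange. I handed the job in at about 15.6 s of the 64 s allowed.

- **Tilting the sleeve:** my first try, tipping it on the bench edge, failed and it stayed upright in the jaws. I then hooked its mouth on the post tip and swung the grip about that point until the sleeve leaned with the post.
- **Seating:** pushing it down the post, the force along the post flipped to about −11 N at the click, then rose to about 24 N against the shoulder. The sleeve's rim was within about 1 px of the predicted home position in the wrist picture, and about 1 px in the scene camera.
- **Keeper:** I then swung it by the knob until it stopped moving and the force kept rising. The knob's end matched a keeper angle of 1.57 rad to about 1 px, with the nose over the flange.
- **Final state:** the arm let go and backed clear with wrist force near zero. The last picture shows the spacer, mug and jar still standing.

No final check disagreed. Earlier, sideways positions from the wrist camera differed by 2–3 mm from those of the fixed cameras, so I lined up on the picture and eased off when I felt side force.

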